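# Brake and lock the running cup-drying turntable

## Robot

A 6-joint arm with a two-finger parallel gripper is mounted at the origin on the work surface. World frame = base frame: x ahead of the robot, y to its left, z up, the work surface at z = 0. Lengths are in m, angles in rad, forces in N, time in s.
With the tool pointing down it reaches from about 0.275 to 0.75 m from the base axis. Payload 10.2 kg.
Tool frame: the origin (TCP) lies on the centre line of the jaws, within the pads' length; the fingertips stand 14 mm ahead of it and the grasp point (between the pads) lies 5 mm behind it; z points along the fingers, y is the line along which they close (so a half turn about z gives the same grasp; the last joint's range is limited). The gripper opens to 88 mm and grips with 3 to 60 N. Pads are 18 mm wide; open, the fingers measure 123 mm over their backs; the gripper's body (75 mm by 187 mm) begins 45 mm behind the grasp point.
Start: joints at [1.065, 0.313, 1.498, -0, 1.331, -0.223], TCP at [0.147, 0.504, 0.253] pointing down, gripper open.
Joint ranges: [-2.94, 2.94], [-0.97, 2.17], [0.19, 2.56], [-1.23, 4.37], [0.02, 3.11], [-2.88, 2.88]. Speed limits (rad/s): [2.39, 2.39, 3.01, 3.14, 3.14, 3.14].

## Interface

Orientations are given as a unit quaternion [x, y, z, w].
In Python, from plant import ctrl, eyes gives the robot as it stands.
- The arm moves only by the tool drive_tool, never from a script. Its argument "rows" is a list that holds one entry, the list of rows, each a list of 4 numbers: the shift along the world's x, y, z in m, then the turn about the world's z in rad. In form: [[[dx, dy, dz, yaw], ...]]. A call has 1 to 12 rows; each row is the pose to reach, as a shift and turn from the pose commanded when the call began; what a row does not reach only later rows make up. A row lasts 1/10 s, in which the tool goes at most 50 mm and 8.59 degrees, less where a joint would pass 70% of its speed; a pose out of reach is approached as far as the arm can. A call with a gripper value outside its range is refused whole. "gripper" is the finger opening in m, from 0 to 0.0881, set as the call begins (left out, the last holds). The fingers move at their own pace and stop on an object; the grip force is fixed at half the most. Time passes only in rows, so rows that repeat a pose let the fingers close. It gives the time, the measured TCP pose, the force, the opening and the grip force at its end, in the units of the state.
- ctrl.read_state(): the state, without advancing time (a new reading comes with each control period).
- eyes.camera(name): name is "side" or "top"; returns a dict with "color" (384x512x3 uint8, red, green, blue), "mtx" (3x3 intrinsics, pixels), "R" (3x3) and "t" (3): a world point X has camera coordinates R X + t. Camera axes: x right, y down, z forward; pixel columns grow to the right and rows downward; lengths in m; the calibration is good to about 2 mm. A picture is of the moment at which its call begins. There is no depth.
- ctrl.hand_in(): hands the job in; it is judged then, once.
Trained networks look in the newest picture that a camera, given by its name, has taken for a name from the list of things; names that differ only in an ending like _2 or _b are one class to them, and where a whole thing is asked for, a point or a joint stands for the part that bears it (a point fixed in the world has none). Each returns a list of dicts, best first, with "score" (0 to 1); they miss things now and then, are a little off and sometimes report something else, mostly with a low value. They report only what shows in the picture. A call takes as long as a camera call.
- eyes.masks_of(camera, label): "mask" (384x512 bool, what is visible of it) and "extent" ([centre column, centre row, width, height] as shares, 0 to 1, of the picture: columns of its width, rows of its height, round what is visible of it).
- eyes.tip_of(camera, label): "position" ([column, row] as shares, 0 to 1, of the picture: columns of its width, rows of its height: a listed point, or the origin of a listed thing).
The state is a dict: "clock": time; "q": joint angles; "joint_velocities": joint speeds; "tau": joint torques, N m; "ee_pos": TCP position; "ee_rot": TCP orientation; "ft_force": force on the tool from outside, world axes, zero at the start; "torque": the same for the moment, N m; "gripper_width": finger opening in m; "finger_force": force on a finger pad.
Only numpy, scipy, OpenCV 4.12 (cv2) and the standard library are available. Lean on these libraries where they do the work, as an engineer would, in place of code of your own. Each camera call takes 0.05 s, during which the arm holds its last target. There are 200 camera calls.

## Task

The cup-drying turntable is still running. Lift the yellow-handled locking pin from its wooden rest, put it through the slot of the red bracket, and with its tip press gently on the turning wheel (never harder than about 20 N) to slow it until one of its holes stops under the slot; then push the pin fully home through the hole so that the wheel is locked, and let go of it. Keep the gripper itself off the wheel and its cups, and leave the other things on the bar where they are.

Things in the scene. Friction and masses are not known exactly. Their poses are not given: they have to be found in the camera images.
- slot (a point): Centre of the slot's mouth on top of the red bracket, 84 mm above the table. Bracket plate 50 x 50 mm, 12 mm thick. The slot goes straight down through it: 20 mm long along this frame's x (pointing radially away from the wheel's axis), 15 mm wide along y (the rim below runs towards +y). z is up. The wheel's axis lies at x = -119 mm in this frame.
- turntable: Fixed turntable base, black, 190 mm across; origin on the wheel's axis at table height, x pointing to the slot. It carries the red bracket on a red post that stands 28 to 54 mm outward of the slot, no higher than the bracket. Its place and yaw differ each time.
- wheel (a joint): Wheel angle, rad, about the vertical axis; grows without limit, anticlockwise seen from above. A hole is exactly under the slot at 0, 2.094 or 4.189 (plus whole turns). A slipping drive of about 0.5 N m keeps it at about 2.2 rad/s for ever: pressed on the rim by the slot it slows in proportion, stands still at roughly 5 to 9 N (friction differs each time) and runs on when released.
- wheel_top (a point): On the wheel's axis, on its top face, 60 mm above the table; turns with the wheel. Pale wooden disc 280 mm across, 14 mm thick. Three through holes in dark steel surrounds, 120 degrees apart, 119 mm from the axis, 18 mm radially by 17 mm along the rim. Three upturned cups are fixed on it within 86 mm of the axis, tops 108 mm above the table.
- pin_grip (a point): Grip point of the locking pin: axis of its yellow square handle (20 x 20 mm, 44 mm tall, faces along this frame's x and y), 66 mm above the tip; the handle's top is 20 mm higher. About 0.15 kg. At the start the pin stands upright in its wooden rest, this point 75 mm above the table; fully home in the bracket it is 114 mm above the table.
- pin_tip (a point): Centre of the end of the pin's steel shank (12 mm diameter, tapering over the last 5 mm to a 7 mm flat end); z points up along the pin. A steel collar 26 mm across, 6 mm thick has its underside 36 mm above the tip. With the tip on the wheel's top the collar is 12 mm above the bracket; fully home the collar sits on the bracket and the tip is 48 mm above the table.
- pin_rest: Dark wooden rest block, fixed, 80 x 80 x 45 mm tall, origin at the centre of its underside; the pin stands in a 16 mm hole through its middle, collar on the block's top. Its place differs each time.
- tea_jar: Bystander: glass tea jar with a cork-coloured lid, 84 mm across, 170 mm tall; origin at the centre of its underside.
- mug: Bystander: blue mug with a handle, 80 mm across, 85 mm tall; origin at the centre of its underside.
- tea_box: Bystander: green tea box, 70 x 110 x 90 mm tall; origin at the centre of its underside.
- scoop: Bystander: wooden tea scoop lying flat; origin at the centre of its underside.
- teapot: Bystander: brown clay teapot with spout and handle, 120 mm across, 104 mm tall; origin at the centre of its underside.
- bowl: Bystander: white tea bowl, 76 mm across, 45 mm tall; origin at the centre of its underside.

How it is judged:
By the outcome, as a careful person would: the job done as asked, in the order asked, and still so for the second after the job is handed in, with the robot touching nothing.
It also fails if it takes over 67 s, if anything falls off the work surface, if the arm or the gripper's body presses on something with over 40 N, if the wrist force passes 120 N, or if a joint passes its speed limit or range.

## Working session

There is one attempt and no reset: what is moved stays moved. The work goes in short steps, Python scripts to look and compute and a tool call to move; the robot and the scene stay as the last step left them, time stands still between calls to the robot, and variables do not carry over. Pictures are saved under pics/ and viewed, at most 10 in all, crops included, and the job is handed in when it is done.

Besides the shell and the picture viewer there is one more tool, called after "Emit:" by a JSON object that holds its "name" and its "arguments". drive_tool: Moves the arm, as the interface text tells. Its arguments: {"type":"object","properties":{"rows":{"type":"array","items":{"type":"array","items":{"type":"array","items":{"type":"number"}}}},"gripper":{"type":"number"}},"required":["rows"]}

```bash
mkdir -p pics
cat > h.py <<'E'
import numpy as np, cv2
from plant import ctrl, eyes
def cam(n): return eyes.camera(n)
def ray(c,p):
    K,R,t=map(np.array,(c["mtx"],c["R"],c["t"]))
    d=R.T@np.linalg.solve(K,[p[0]*512,p[1]*384,1]); return -R.T@t,d
def atz(c,p,z):
    o,d=ray(c,p); return o+d*(z-o[2])/d[2]
def tri(c1,p1,c2,p2):
    o1,d1=ray(c1,p1);o2,d2=ray(c2,p2)
    s=np.linalg.lstsq(np.c_[d1,-d2],o2-o1,rcond=None)[0]
    a=o1+s[0]*d1;b=o2+s[1]*d2
    return (a+b)/2,np.linalg.norm(a-b)
def proj(c,X):
    v=np.array(c["mtx"])@(np.array(c["R"])@X+c["t"]); return v[:2]/v[2]
E
python3 - <<'E'
from h import *
C={n:cam(n) for n in("side","top")}
for n in C: cv2.imwrite(f"pics/{n}0.png",C[n]["color"][...,::-1])
Z=dict(slot=.084,wheel_top=.06,pin_grip=.075,pin_tip=.009,pin_rest=0,turntable=0,tea_jar=0,mug=0,tea_box=0,teapot=0,bowl=0,scoop=0)
for l,z in Z.items():
    r={n:eyes.tip_of(n,l) for n in C}
    for n in C:
        for k in r[n][:2]: print(l,n,round(k["score"],2),atz(C[n],k["position"],z).round(4), (np.array(k["position"])*[512,384]).round(0))
    if all(r.values()):
        x,e=tri(C["side"],r["side"][0]["position"],C["top"],r["top"][0]["position"]);print("   tri",x.round(4),e.round(4))
s=ctrl.read_state();print(s["clock"],s["ee_pos"],s["ee_rot"],s["ft_force"])
E
```

```text
slot side 0.78 [0.6114 0.1848 0.084 ] [257. 153.]
slot side 0.71 [ 0.2992 -0.5438  0.084 ] [331. 354.]
slot top 0.64 [0.6168 0.175  0.084 ] [200. 156.]
slot top 0.34 [0.3966 0.4482 0.084 ] [110. 230.]
   tri [0.612  0.1771 0.0887] 0.01
wheel_top side 0.84 [0.5096 0.1193 0.06  ] [244. 178.]
wheel_top top 0.6 [0.509  0.1271 0.06  ] [217. 192.]
   tri [0.5114 0.1264 0.0542] 0.0049
pin_grip side 0.7 [ 0.4896 -0.3102  0.075 ] [323. 254.]
pin_grip side 0.4 [0.6195 0.1957 0.075 ] [257. 153.]
pin_grip top 0.61 [ 0.4892 -0.3317  0.075 ] [368. 196.]
   tri [ 0.4832 -0.3238  0.0937] 0.0128
pin_tip side 0.71 [ 0.5005 -0.3143  0.009 ] [324. 267.]
pin_tip side 0.31 [0.3966 0.4477 0.009 ] [176. 156.]
pin_rest side 0.84 [ 0.4882 -0.3241  0.    ] [323. 273.]
pin_rest side 0.17 [ 0.3319 -0.5227  0.    ] [330. 356.]
pin_rest top 0.93 [ 0.4774 -0.3305  0.    ] [363. 201.]
   tri [ 0.4785 -0.3294  0.0132] 0.0044
turntable side 0.85 [0.5143 0.1333 0.    ] [244. 188.]
turntable top 0.68 [0.5045 0.1169 0.    ] [222. 194.]
   tri [0.5031 0.1153 0.0185] 0.0006
tea_jar side 0.86 [ 0.3386 -0.5206  0.    ] [332.
[... 418 characters left out ...]
 [ 0.2745 -0.3801  0.    ] [381. 265.]
   tri [ 0.2727 -0.3731  0.0203] 0.0087
teapot side 0.9 [0.4006 0.4657 0.    ] [175. 155.]
teapot top 0.95 [0.4089 0.4699 0.    ] [112. 226.]
teapot top 0.53 [0.5083 0.1342 0.    ] [217. 193.]
   tri [ 0.4065  0.4737 -0.0074] 0.0055
bowl side 0.51 [0.6613 0.3612 0.    ] [242. 145.]
bowl top 0.65 [0.6766 0.367  0.    ] [144. 142.]
   tri [ 0.6745  0.3726 -0.0116] 0.0099
scoop side 0.71 [ 0.6014 -0.3805  0.    ] [364. 268.]
scoop top 0.81 [ 0.6163 -0.3762  0.    ] [377. 157.]
   tri [ 0.6152 -0.3766 -0.0142] 0.0081
1.3 [0.14652629 0.50416511 0.25273971] [ 1.40938777e-01  9.90018313e-01  4.12392049e-05 -2.51679676e-06] [-1.06655483 -0.01152114 -1.12678163]
```

```bash
python3 -c "
import cv2,numpy as np
cv2.imwrite('pics/both.png',cv2.resize(np.vstack([cv2.imread('pics/side0.png')]),(768,576)))
cv2.imwrite('pics/topb.png',cv2.resize(cv2.imread('pics/top0.png'),(768,576)))"
```

```text
(no output)
```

View pics/both.png

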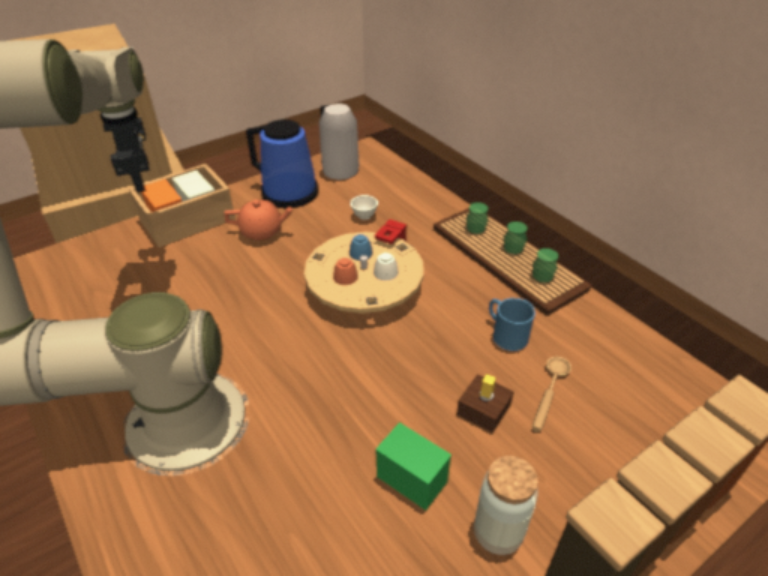

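View pics/topb.png

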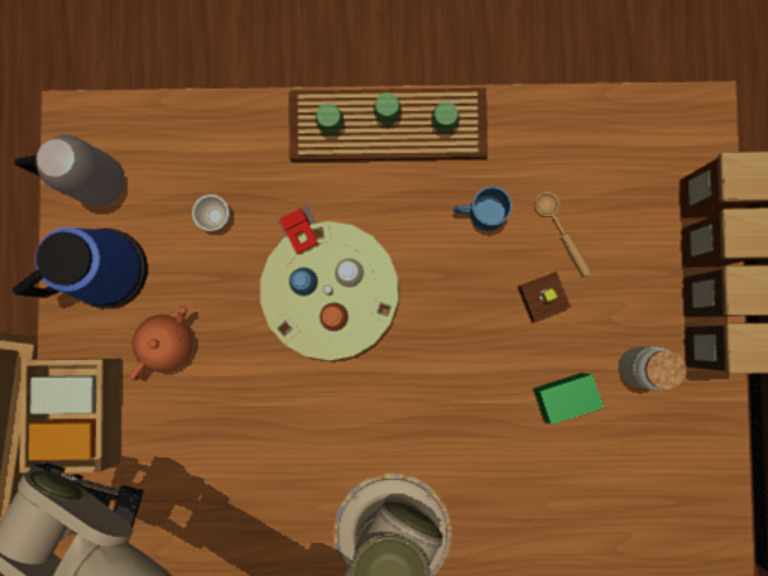

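The pictures show the wheel centred near (328,291) in the top view. The red bracket is at (300,230), with its slot on the inner part. The pin rest is at (545,297), with a yellow handle rotated in line with the block. Next I refine these by colour segmentation.

```bash
python3 - <<'E'
from h import *
import pickle
C={n:cam(n) for n in("side","top")}
pickle.dump(C,open("C0.pkl","wb"))
def P(c,p,z): return atz(c,[(p[0]+.5)/512,(p[1]+.5)/384],z)
for n,c in C.items():
    im=c["color"];hsv=cv2.cvtColor(im,cv2.COLOR_RGB2HSV)
    y=cv2.inRange(hsv,(24,150,120),(34,255,255)); 
    x0,x1,y0,y1=(310,345,235,275) if n=="side" else (345,385,180,215)
    ys,xs=np.nonzero(y[y0:y1,x0:x1]);xs+=x0;ys+=y0
    print(n,"yellow",len(xs),xs.mean(),ys.mean(),xs.min(),xs.max(),ys.min(),ys.max(),P(c,(xs.mean(),ys.mean()),.085).round(4))
    r=(im[...,0]>120)&(im[...,1]<50)&(im[...,2]<60)
    x0,x1,y0,y1=(245,280,140,165) if n=="side" else (180,220,130,172)
    ys,xs=np.nonzero(r[y0:y1,x0:x1]);xs+=x0;ys+=y0
    print(n,"red",len(xs)); 
    crop=cv2.resize(im[y0:y1,x0:x1],None,fx=14,fy=14,interpolation=cv2.INTER_CUBIC)
    cv2.imwrite(f"pics/br_{n}.png",crop[...,::-1])
    w=eyes.masks_of(n,"wheel_top")
    for l in("wheel_top","pin_rest","turntable"):
        m=eyes.masks_of(n,l)
        if m: print(l,n,m[0]["score"],m[0]["mask"].sum(),np.array(m[0]["extent"]).round(4)*[512,384,512,384])
c=C["top"];hsv=cv2.cvtColor(c["color"],cv2.COLOR_RGB2HSV)
# wheel rim points: pale yellow-green disc
m=cv2.inRange(hsv,(22,40,150),(45,160,255))
n,l,st,ce=cv2.connectedComponentsWithStats(m);k=1+st[1:,4].argmax()
cn=max(cv2.findContours((l==k).astype(np.uint8),cv2.RETR_EXTERNAL,cv2.CHAIN_APPROX_NONE)[0],key=cv2.contourArea)[:,0,:]
W=np.array([P(c,p,.06)[:2] for p in cn])
from scipy.optimize import least_squares
f=least_squares(lambda q:np.hypot(*(W-q[:2]).T)-q[2],[.51,.125,.14],loss="soft_l1",f_scale=.002);print("wheel",f.x,len(W))
E
cd pics; python3 -c "
import cv2,numpy as np
a=cv2.imread('br_side.png');b=cv2.imread('br_top.png')
h=max(a.shape[0],b.shape[0]);p=lambda i:cv2.copyMakeBorder(i,0,h-i.shape[0],0,0,0)
o=np.hstack([p(a),p(b)]);print(o.shape);cv2.imwrite('br.png',cv2.resize(o,None,fx=.75,fy=.75))"
```

```text
side yellow 33 325.8181818181818 252.75757575757575 323 329 250 256 [ 0.4933 -0.3196  0.085 ]
side red 72
wheel_top side 0.86 3327 [244.0704 183.36    78.2848  53.4912]
pin_rest side 0.97 799 [323.1744 268.8384  36.4032  39.5136]
turntable side 0.9 3555 [244.3264 175.3344  79.3088  63.8976]
top yellow 47 366.72340425531917 196.04255319148936 363 371 192 200 [ 0.4871 -0.3261  0.085 ]
top red 341
wheel_top top 0.75 6281 [218.2144 195.9168  91.8016  95.808 ]
pin_rest top 0.6 616 [361.984  199.0656  33.792   30.4896]
turntable top 0.74 6723 [218.7776 190.1952  89.8048  99.8016]
wheel [0.50256278 0.12048108 0.13865414] 283
(588, 1050, 3)
```

View pics/br.png

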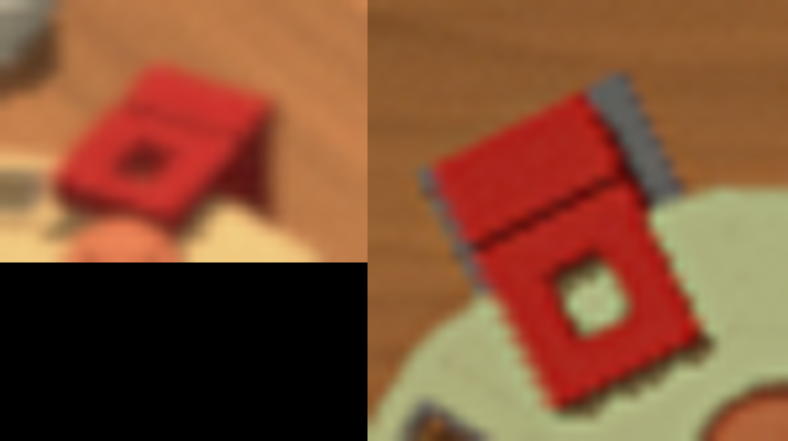

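Run:
```python
from h import *
import pickle
C=pickle.load(open("C0.pkl","rb"))
T=lambda u,v,z,n="top":atz(C[n],[u/512,v/384],z)
U=lambda x,y:(180+(x-368)/10.5,130+y/10.5)
st=T(*U(590,297),.084);ss=T(245+147/10.5,140+160/10.5,.084,"side")
print("slot",st,ss)
w=np.array([.5026,.1205]);print("dist",np.hypot(*(st[:2]-w)),np.hypot(*(ss[:2]-w)))
a,b=T(*U(560,405),.084),T(*U(705,340),.084);c,d=T(*U(435,168),.084),T(*U(585,95),.084)
print("inner edge",a,b,np.linalg.norm(a-b));
e=(a-b);print("yaw from edge",np.degrees(np.arctan2(-e[0],e[1])), "from side edges",[np.degrees(np.arctan2(*(q-p)[1::-1])) for p,q in((a,c),(b,d))],"from centre",np.degrees(np.arctan2(st[1]-w[1],st[0]-w[0])),np.degrees(np.arctan2(ss[1]-w[1],ss[0]-w[0])))
for n,(x0,x1,y0,y1) in dict(side=(300,350,240,290),top=(340,385,175,220)).items():
    cv2.imwrite(f"pics/p_{n}.png",cv2.resize(C[n]["color"][y0:y1,x0:x1],(390,390),interpolation=cv2.INTER_CUBIC)[...,::-1])
cv2.imwrite("pics/p.png",np.hstack([cv2.imread(f"pics/p_{n}.png") for n in("side","top")]))
print([-(np.array(c["R"]).T@c["t"]) for c in C.values()])
```

```text
slot [0.60917714 0.17249609 0.084     ] [0.61085557 0.17023813 0.084     ]
dist 0.11858448868326708 0.11913500616515924
inner edge [0.57803357 0.18128874 0.084     ] [0.59629852 0.13942444 0.084     ] 0.04567524344328949
yaw from edge 23.571126377789952 from side edges [np.float64(27.355566867428916), np.float64(25.5674502878526)] from centre 26.006490214640515 24.67646532092316
[array([-0.08243336, -0.79538842,  0.9616601 ]), array([ 0.40671041, -0.03094793,  1.55301705])]
```

View pics/p.png

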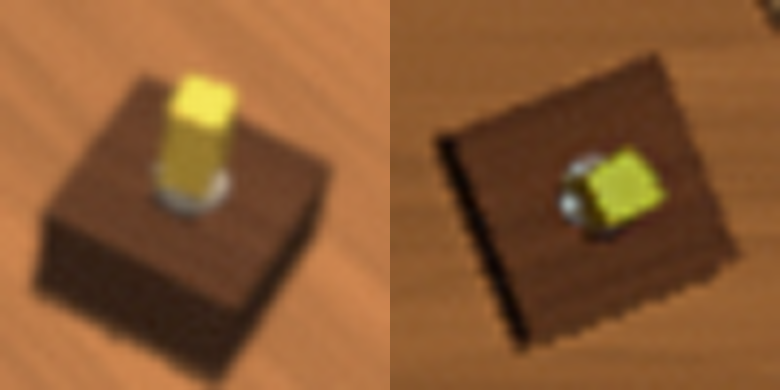

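The handle and the block share the same yaw. The handle's top face is at side px (326.2,252.8) and top px (367.3,196.6).

Run:
```python
from h import *
import pickle
C=pickle.load(open("C0.pkl","rb"))
T=lambda u,v,z,n="top":atz(C[n],[u/512,v/384],z)[:2]
U=lambda x,y:(340+(x-390)/8.667,175+y/8.667)
S=lambda x,y:(300+x/7.8,240+y/7.8)
print("handle",T(*U(627,187),.095),T(*S(204,100),.095,"side"),tri(C["top"],np.array(U(627,187))/[512,384],C["side"],np.array(S(204,100))/[512,384]))
q=[T(*U(*p),.045) for p in((457,137),(655,55),(738,255),(530,345))]
r=[T(*S(*p),.045,"side") for p in((148,77),(328,165),(238,302),(45,215))]
for q in(q,r): print("block",np.mean(q,0),[(round(np.degrees(np.arctan2(*(b-a)[::-1]))%90,1),round(np.linalg.norm(b-a),3)) for a,b in zip(q,q[1:]+q[:1])])
h=[T(*U(*p),.095) for p in((585,182),(637,150),(665,190),(607,225))]
print("hand",np.mean(h,0),[(round(np.degrees(np.arctan2(*(b-a)[::-1]))%90,1),round(np.linalg.norm(b-a),3)) for a,b in zip(h,h[1:]+h[:1])])
```

```text
handle [ 0.48640217 -0.32449622] [ 0.48743357 -0.32360946] (array([ 0.48642026, -0.32429709,  0.09638037]), np.float64(0.00024112506943240906))
block [ 0.48541093 -0.32309994] [(np.float64(21.8), np.float64(0.077)), (np.float64(21.2), np.float64(0.077)), (np.float64(22.6), np.float64(0.081)), (np.float64(18.1), np.float64(0.078))]
block [ 0.48738528 -0.32411945] [(np.float64(20.0), np.float64(0.075)), (np.float64(20.3), np.float64(0.075)), (np.float64(23.8), np.float64(0.076)), (np.float64(19.8), np.float64(0.08))]
hand [ 0.48650614 -0.32329629] [(np.float64(30.8), np.float64(0.021)), (np.float64(33.8), np.float64(0.017)), (np.float64(30.3), np.float64(0.023)), (np.float64(25.9), np.float64(0.017))]
```

Emit:
{"name": "drive_tool", "arguments": {"rows": [[[0.015,-0.05,0.02,-0.1],[0.03,-0.09,0.03,-0.25],[0.05,-0.135,0.03,-0.4],[0.07,-0.18,0.03,-0.55],[0.09,-0.225,0.03,-0.7],[0.105,-0.27,0.03,-0.85],[0.125,-0.315,0.03,-1.0],[0.145,-0.36,0.03,-1.15],[0.16,-0.4,0.03,-1.3],[0.18,-0.445,0.03,-1.45],[0.2,-0.49,0.02,-1.6],[0.215,-0.53,0.01,-1.75]]]}}

```text
clock: 3.0
ee_pos: [0.3621, -0.0283, 0.2628]
ee_rot: [0.852, 0.523, 0.0, 0.001]
ft_force: [0.4, 0.3, 0.1]
gripper_width: 0.0881
finger_force: 0.0
```

Emit:
{"name": "drive_tool", "arguments": {"rows": [[[0.02,-0.045,0,-0.14],[0.04,-0.09,0,-0.28],[0.06,-0.135,0,-0.42],[0.08,-0.18,0,-0.56],[0.1,-0.225,-0.01,-0.67],[0.115,-0.265,-0.04,-0.67],[0.125,-0.297,-0.08,-0.67],[0.125,-0.297,-0.12,-0.67],[0.125,-0.297,-0.125,-0.67],[0.125,-0.297,-0.125,-0.67],[0.125,-0.297,-0.125,-0.67]]]}}

```text
clock: 4.1
ee_pos: [0.4873, -0.3229, 0.1403]
ee_rot: [0.976, 0.218, 0.001, 0.001]
ft_force: [-0.8, 0.6, 0.4]
gripper_width: 0.0883
finger_force: 0.0
```

Run:
```python
from h import *
s=ctrl.read_state();print(s["clock"],s["ee_pos"],s["ee_rot"],s["q"])
C={n:cam(n) for n in("side","top")}
o=[]
for n,c in C.items():
    u,v=proj(c,s["ee_pos"]).astype(int);print(n,u,v)
    o.append(cv2.resize(c["color"][v-30:v+30,u-30:u+30],(390,390),interpolation=cv2.INTER_CUBIC)[...,::-1])
cv2.imwrite("pics/g1.png",np.hstack(o))
```

```text
4.1 [ 0.48729549 -0.32294997  0.14027718] [0.9759556  0.21796191 0.00101003 0.00149871] [-7.85596170e-01  5.45470170e-01  1.45881577e+00  1.09866067e-04
  1.13369351e+00  3.45701731e-01]
side 327 242
top 369 195
```

View pics/g1.png

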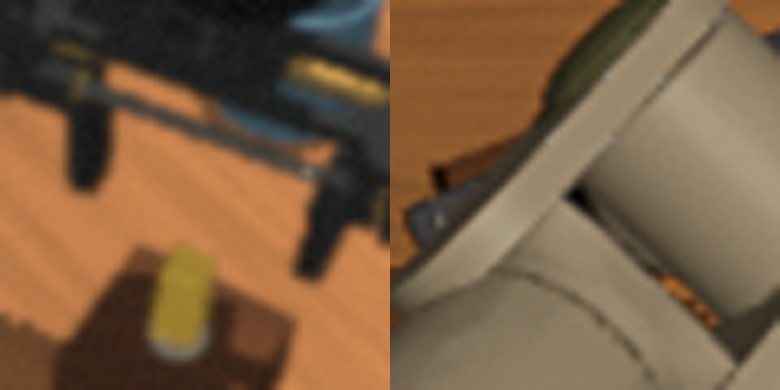

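The side view shows the fingers straddling the yellow handle, and the top view is hidden by the arm. I descend and grip.

Emit:
{"name": "drive_tool", "arguments": {"rows": [[[-0.001,-0.001,-0.03,0],[-0.001,-0.001,-0.055,0],[-0.001,-0.001,-0.068,0],[-0.001,-0.001,-0.068,0]]]}}

```text
clock: 4.6
ee_pos: [0.4854, -0.3235, 0.0694]
ee_rot: [0.976, 0.218, -0.0, -0.001]
ft_force: [0.7, 0.6, 0.3]
gripper_width: 0.0882
finger_force: 0.0
```

Emit:
{"name": "drive_tool", "arguments": {"rows": [[[0,0,0,0],[0,0,0,0],[0,0,0,0],[0,0,0,0],[0,0,0,0],[0,0,0,0],[0,0,0,0],[0,0,0,0],[0,0,0,0],[0,0,0,0]]], "gripper": 0.01}}

```text
clock: 5.6
ee_pos: [0.4855, -0.3238, 0.0697]
ee_rot: [0.976, 0.218, -0.0, -0.0]
ft_force: [-0.5, 0.4, 0.9]
gripper_width: 0.0194
finger_force: 29.9
```

Emit:
{"name": "drive_tool", "arguments": {"rows": [[[0,0,0.02,0],[0,0,0.06,0],[0,0,0.1,0],[0,0.01,0.125,0],[0.01,0.05,0.125,0],[0.02,0.095,0.125,0],[0.035,0.14,0.125,0],[0.045,0.185,0.125,0],[0.055,0.23,0.125,0],[0.07,0.275,0.125,0],[0.08,0.32,0.125,0],[0.09,0.365,0.125,0]]]}}

```text
clock: 6.8
ee_pos: [0.5756, 0.0431, 0.1945]
ee_rot: [0.976, 0.218, -0.0, -0.0]
ft_force: [0.8, -0.2, -2.4]
gripper_width: 0.0196
finger_force: 29.9
```

Emit:
{"name": "drive_tool", "arguments": {"rows": [[[0.01,0.04,0,0],[0.02,0.075,0,0],[0.03,0.11,0,0],[0.034,0.126,0,0],[0.0345,0.13,-0.01,0],[0.0345,0.13,-0.02,0],[0.0345,0.13,-0.03,0],[0.0345,0.13,-0.03,0],[0.0345,0.13,-0.03,0],[0.0345,0.13,-0.03,0]]]}}

```text
clock: 7.8
ee_pos: [0.6102, 0.1706, 0.1652]
ee_rot: [0.976, 0.217, 0.0, 0.0]
ft_force: [-0.2, -0.2, -0.9]
gripper_width: 0.02
finger_force: 29.9
```

```bash
cat > look.py <<'E'
from h import *
import sys
s=ctrl.read_state();print(s["clock"],s["ee_pos"],s["ee_rot"],s["ft_force"],s["gripper_width"])
C={n:cam(n) for n in("side","top")}
o=[]
for n,c in C.items():
    u,v=proj(c,np.array([.61,.1715,.1])).round().astype(int);print(n,u-20,v-20)
    o.append(cv2.resize(c["color"][v-20:v+20,u-20:u+20],(400,400),interpolation=cv2.INTER_CUBIC)[...,::-1])
    for l in("pin_tip","pin_grip","slot"):
        for k in eyes.tip_of(n,l)[:1]: print(n,l,round(k["score"],2),(np.array(k["position"])*[512,384]).round(1))
cv2.imwrite(sys.argv[1],np.hstack(o))
for z in(.084,s["ee_pos"][2]-.061):print("proj tcp axis",z,*[proj(c,np.r_[s["ee_pos"][:2],z]).round(1) for c in C.values()])
E
python3 look.py pics/s1.png
```

```text
7.8 [0.61024241 0.17062719 0.16522164] [9.76100400e-01 2.17319676e-01 4.00432037e-04 8.07268463e-05] [-0.22360912 -0.22490033 -0.86720881] 0.020032718015378013
side 239 132
side pin_tip 0.56 [259.1 146.2]
side pin_grip 0.58 [259.  133.1]
side slot 0.61 [256.7 154.8]
top 181 137
top pin_tip 0.42 [324. 141.]
top slot 0.8 [200.  156.3]
proj tcp axis 0.084 [258.8 155.2] [201.8 157.9]
proj tcp axis 0.10422164071655024 [258.8 150.8] [200.8 157. ]
```

View pics/s1.png

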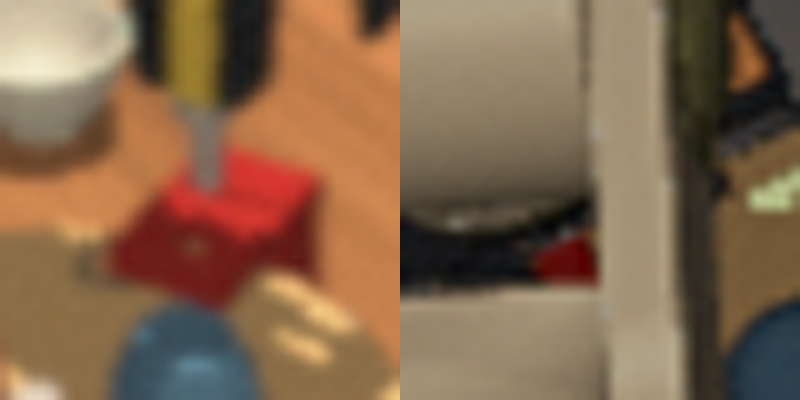

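The side view shows the tip at about px (259.8,151). The bracket slot is just in front at about (258.8,156), in the shadow. I check pin tilt and offset numerically from the row profiles.

Run:
```python
from h import *
c=cam("side");im=c["color"].astype(int)
np.set_printoptions(linewidth=250)
for r in range(132,154): print(r,' '.join('%3d,%3d,%3d'%tuple(p) for p in im[r,250:268]))
s=ctrl.read_state()
for z in(.104,.11,.12,.14,.16,.18): print(z,proj(c,np.r_[s["ee_pos"][:2],z]).round(2))
p=proj(c,np.array([.61,.1715,.1]))
for d in([.001*.9,.00043,0],[-.00043,.0009,0]):print((proj(c,np.array([.61,.1715,.1])+10*np.array(d))-p)/10,"px/mm")
```

```text
132 192,165,128 129,109, 84  60, 53, 42  29, 27, 24  45, 38, 26  95, 76, 33 148,119, 48 162,132, 49 164,132, 50 144,116, 44  96, 78, 35  45, 39, 26  27, 28, 27  28, 28, 28  27, 26, 26  47, 36, 31 104, 70, 44 165,108, 65
133 189,176,147 142,135,113  71, 69, 59  28, 28, 26  46, 39, 25  99, 80, 35 148,120, 46 158,128, 48 156,125, 47 139,112, 43  92, 76, 32  47, 42, 29  31, 29, 28  25, 29, 28  25, 26, 24  52, 38, 30 113, 73, 46 172,112, 67
134 172,164,140 144,142,121  81, 80, 70  31, 30, 28  47, 39, 25  98, 79, 32 147,118, 45 156,126, 47 155,126, 49 139,113, 44  97, 80, 33  49, 43, 26  30, 29, 28  29, 29, 26  25, 27, 24  53, 36, 27 120, 79, 50 175,115, 69
135 181,174,148 164,166,140  93, 96, 81  35, 34, 31  46, 39, 27  97, 78, 32 147,117, 45 157,127, 48 154,125, 47 142,115, 43 109, 88, 38  55, 48, 25  25, 28, 25  24, 27, 26  31, 28, 27  63, 47, 35 127, 83, 52 182,119, 72
136 190,183,155 164,162,137  92, 93, 78  34, 34, 31  47, 41, 28  98, 79, 33 148,118, 46 156,126, 48 154,125, 48 144,118, 46 107, 87, 33  61, 53, 30  30, 29, 28  31, 29, 31  32, 28, 27  65, 44, 32 129, 86, 53 180,117, 70

[... 3230 characters left out ...]
8, 49, 42 193, 50, 43 199, 52, 44 204, 52, 45 210, 55, 49 206, 54, 46
152 202,130, 78 199,127, 76 185,114, 70 154, 84, 53 130, 52, 35 148, 41, 33 188, 49, 42 203, 53, 46 198, 54, 46 194, 54, 46 199, 52, 45 203, 53, 46 201, 51, 45 195, 50, 42 193, 49, 41 193, 50, 43 192, 47, 41 184, 46, 40
153 206,133, 80 188,116, 71 157, 86, 53 128, 54, 37 115, 36, 28 125, 32, 28 153, 41, 34 171, 42, 37 166, 44, 38 173, 44, 39 195, 53, 46 203, 52, 46 208, 54, 47 209, 54, 47 210, 55, 48 206, 52, 46 193, 48, 42 161, 42, 37
0.104 [258.66 150.78]
0.11 [258.65 149.44]
0.12 [258.65 147.19]
0.14 [258.64 142.63]
0.16 [258.63 137.98]
0.18 [258.62 133.23]
[ 0.13012109 -0.14023545] px/mm
[-0.23729845 -0.07645477] px/mm
```

Run:
```python
from h import *
import pickle
C=pickle.load(open("C0.pkl","rb"))
im=C["side"]["color"].astype(int)
print("side R");print("     ",np.arange(252,266))
for r in range(149,162): print(r,im[r,252:266,0])
im=C["top"]["color"].astype(int)
print("top R-G"); print("     ",np.arange(193,210))
for r in range(150,167): print(r,(im[r,193:210,0]),'|',im[r,193:210,1])
# slot edges projected, for hypotheses
for n in C:
  for z in(.084,.072):
    ex=np.array([.902,.4305,0]);ey=np.array([-.4305,.902,0])
    print(n,z,[proj(C[n],np.array([.61,.1715,z])+a*.01*ex+b*.0075*ey).round(1) for a,b in((0,0),(1,1),(1,-1),(-1,-1),(-1,1))])
```

```text
side R
      [252 253 254 255 256 257 258 259 260 261 262 263 264 265]
149 [177 178 181 183 182 185 194 197 201 202 201 203 205 206]
150 [184 179 185 190 191 181 176 179 189 195 196 198 202 205]
151 [192 189 193 198 200 196 191 191 185 180 182 186 191 197]
152 [196 197 200 201 201 199 193 196 197 197 192 187 186 185]
153 [200 200 201 200 193 179 159 166 185 196 200 200 200 198]
154 [200 200 201 193 174 144 123 126 148 172 193 205 205 199]
155 [202 202 198 183 148 120 109 118 145 181 199 204 200 179]
156 [198 203 199 184 155 140 136 145 173 195 203 200 181 142]
157 [175 189 191 192 190 184 181 184 197 203 199 184 148 113]
158 [130 140 155 173 185 192 197 201 204 200 182 152 119 106]
159 [112 112 117 128 140 157 178 189 192 181 151 121 118 138]
160 [125 126 134 144 152 152 150 147 149 141 119 114 141 189]
161 [152 170 194 213 221 216 198 167 139 118 111 131 180 225]
top R-G
      [193 194 195 196 197 198 199 200 201 202 203 204 205 206 207 208 209]
150 [170 164 131 105 120 161 172 174 174 172 172 174 172 144 165 175 175] | [ 34  32  23  19  23  34  37  37  38  35  35  34  28  66 172 18
[... 2148 characters left out ...]
 32  37  35  35  33  33  29  45  55  80 115 171]
166 [172 172 172 172 172 173 175 172 169 132 102  85 101 120 129 165 177] | [176 178 148  88  40  29  34  33  37  27  49  54  81 108 120 168 182]
side 0.084 [array([258.6, 155.2]), array([258.1, 153.2]), array([261.7, 154.3]), array([259.1, 157.2]), array([255.5, 156. ])]
side 0.072 [array([258.6, 157.8]), array([258.2, 155.8]), array([261.7, 156.9]), array([259.1, 159.8]), array([255.6, 158.6])]
top 0.084 [array([201.5, 158. ]), array([197.8, 156.2]), array([202.3, 154. ]), array([205.1, 159.9]), array([200.7, 162. ])]
top 0.072 [array([202. , 158.5]), array([198.4, 156.7]), array([202.8, 154.5]), array([205.7, 160.4]), array([201.2, 162.6])]
```

Emit:
{"name": "drive_tool", "arguments": {"rows": [[[-0.002,0.001,0,0],[-0.002,0.001,-0.008,0],[-0.002,0.001,-0.015,0],[-0.002,0.001,-0.019,0],[-0.002,0.001,-0.021,0],[-0.002,0.001,-0.0225,0],[-0.002,0.001,-0.024,0]]]}}

```text
clock: 8.95
ee_pos: [0.6081, 0.1722, 0.1408]
ee_rot: [0.976, 0.218, 0.0, 0.0]
ft_force: [-0.2, 0.0, -1.2]
gripper_width: 0.0196
finger_force: 29.9
```

Emit:
{"name": "drive_tool", "arguments": {"rows": [[[0,0,-0.002,0],[0,0,-0.004,0],[0,0,-0.006,0],[0,0,-0.008,0],[0,0,-0.008,0]]]}}

```text
clock: 9.45
ee_pos: [0.6079, 0.1721, 0.1324]
ee_rot: [0.976, 0.218, -0.0, -0.0]
ft_force: [0.2, 0.9, -3.2]
gripper_width: 0.0198
finger_force: 29.9
```

Emit:
{"name": "drive_tool", "arguments": {"rows": [[[-0.001,0.0018,0,0],[-0.001,0.0018,0,0],[-0.001,0.0018,0,0]]]}}

```text
clock: 9.75
ee_pos: [0.607, 0.174, 0.1329]
ee_rot: [0.976, 0.218, 0.0, 0.0]
ft_force: [0.1, 1.3, -1.2]
gripper_width: 0.0196
finger_force: 29.9
```

Emit:
{"name": "drive_tool", "arguments": {"rows": [[[0.001,-0.0018,0,0],[0.0019,-0.0036,0,0],[0.0019,-0.0036,0,0],[0.0019,-0.0036,0,0]]]}}

```text
clock: 10.15
ee_pos: [0.6084, 0.1715, 0.1328]
ee_rot: [0.976, 0.218, -0.0, -0.001]
ft_force: [-2.9, 6.2, 0.4]
gripper_width: 0.0199
finger_force: 30.0
```

Emit:
{"name": "drive_tool", "arguments": {"rows": [[[-0.0012,0.0025,0,0],[0.0015,0.0038,0,0],[0.0024,0.0042,0,0],[0.0024,0.0042,0,0],[0.0024,0.0042,0,0]]]}}

```text
clock: 10.65
ee_pos: [0.6114, 0.1744, 0.1326]
ee_rot: [0.976, 0.218, -0.0, 0.0]
ft_force: [-0.1, 0.5, -1.8]
gripper_width: 0.0196
finger_force: 29.9
```

Emit:
{"name": "drive_tool", "arguments": {"rows": [[[-0.0036,-0.0017,0,0],[-0.0072,-0.0034,0,0],[-0.0072,-0.0034,0,0],[-0.0072,-0.0034,0,0]]]}}

```text
clock: 11.05
ee_pos: [0.6042, 0.1711, 0.1329]
ee_rot: [0.976, 0.218, 0.0, -0.0]
ft_force: [1.7, 0.9, -2.3]
gripper_width: 0.0196
finger_force: 30.0
```

Emit:
{"name": "drive_tool", "arguments": {"rows": [[[0.0038,0.0018,0,0],[0.0038,0.0018,-0.003,0],[0.0038,0.0018,-0.006,0],[0.0038,0.0018,-0.009,0],[0.0038,0.0018,-0.01,0],[0.0038,0.0018,-0.01,0]]]}}

```text
clock: 11.65
ee_pos: [0.6078, 0.1729, 0.1225]
ee_rot: [0.976, 0.218, -0.0, -0.0]
ft_force: [0.3, -0.1, -1.4]
gripper_width: 0.0201
finger_force: 30.0
```

Emit:
{"name": "drive_tool", "arguments": {"rows": [[[0,0,-0.0005,0],[0,0,-0.001,0],[0,0,-0.001,0]]]}}

```text
clock: 11.95
ee_pos: [0.6079, 0.1729, 0.1218]
ee_rot: [0.976, 0.218, 0.0, 0.0]
ft_force: [0.7, 0.2, -1.1]
gripper_width: 0.0198
finger_force: 30.0
```

Emit:
{"name": "drive_tool", "arguments": {"rows": [[[0,0,-0.0005,0],[0,0,-0.001,0],[0,0,-0.001,0]]]}}

```text
clock: 12.25
ee_pos: [0.6079, 0.173, 0.1207]
ee_rot: [0.976, 0.218, 0.0, -0.0]
ft_force: [-0.4, -0.5, -1.4]
gripper_width: 0.0196
finger_force: 30.0
```

Emit:
{"name": "drive_tool", "arguments": {"rows": [[[0,0,-0.0003,0],[0,0,-0.0006,0],[0,0,-0.0006,0]]]}}

```text
clock: 12.55
ee_pos: [0.608, 0.1733, 0.1206]
ee_rot: [0.976, 0.218, 0.0, -0.0]
ft_force: [0.1, 2.0, 3.2]
gripper_width: 0.0201
finger_force: 30.0
```

```bash
cat > wh.py <<'E'
from h import *
W=np.array([.5027,.1205]); A0=np.radians(25.5)
th=np.radians(np.arange(0,360,.5)); rs=np.linspace(.113,.125,7)
def wang(c):  # hole angle past slot, in (-60,60] deg, plus confidence
    g=cv2.GaussianBlur(c["color"],(0,0),.7).astype(np.float32)
    P=np.array([[proj(c,np.array([W[0]+r*np.cos(a+A0),W[1]+r*np.sin(a+A0),.06]))-.5 for a in th] for r in rs],np.float32)
    s=cv2.remap(g,P[...,0].copy(),P[...,1].copy(),cv2.INTER_LINEAR)
    # hole surround: dark, unsaturated, against pale disc
    v=np.median(s.max(2),0)/np.median(s.max(2))
    sat=np.median((s.max(2)-s.min(2))/s.max(2),0)
    d=np.clip(1-v,0,.6)
    d=d*(1-np.exp(-((np.degrees(th)+180)%360-180)**2/(2*15**2)))   # ignore bracket
    f=d.reshape(3,240); k=np.ones(22)/22
    f=np.array([np.convolve(np.r_[x,x,x],k,"same")[240:480] for x in [f[i] for i in range(3)]])
    p=np.sort(f,0)[1:].mean(0); i=p.argmax()
    a=i*.5; return (a if a<=60 else a-120), p[i]/np.median(p+1e-3), v
E
python3 - <<'E'
from wh import *
import pickle
C=pickle.load(open("C0.pkl","rb"))
for n in C: print("start",n,wang(C[n])[:2])
s=ctrl.read_state();print(s["clock"],s["ft_force"])
for i in range(8):
    t=ctrl.read_state()["clock"];c=cam("side");a=wang(c);print(round(t,2),a[0],round(float(a[1]),2),np.array(ctrl.read_state()["ft_force"]).round(1))
cv2.imwrite("pics/w1.png",cv2.resize(c["color"][130:230,190:300],None,fx=5,fy=5,interpolation=cv2.INTER_CUBIC)[...,::-1])
print(ctrl.read_state()["ee_pos"])
E
```

```text
start side (np.float64(25.5), np.float64(89.86356324672569))
start top (np.float64(32.0), np.float64(102.96482920797621))
12.55 [0.07524564 2.00914462 3.15999327]
12.55 13.0 2.69 [-1.3  2.5  3.3]
12.6 16.0 2.64 [-0.8  2.5  3.1]
12.65 18.5 2.58 [-2.   2.8  3.4]
12.7 27.5 2.62 [-0.8  2.4  4.2]
12.75 28.5 2.7 [-1.1  3.6  4.5]
12.8 29.0 2.75 [-1.7  4.4  6.2]
12.85 30.0 2.77 [-1.8  3.2  5.7]
12.9 29.5 2.83 [-1.3  3.8  6. ]
[0.60799586 0.17326659 0.12053148]
```

View pics/w1.png

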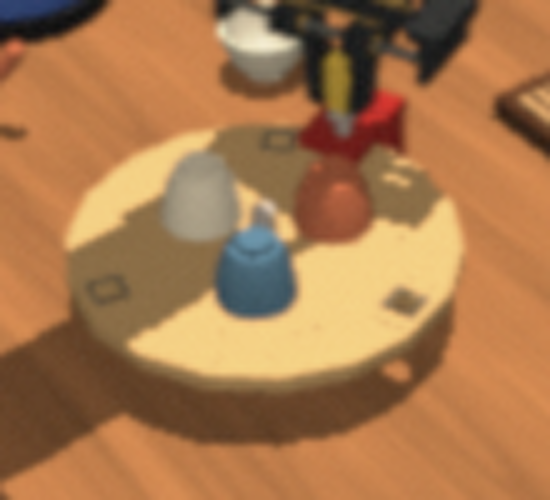

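The side view shows the wheel nearly stopped. Its holes are at crop (405,300), (108,290) and (280,138), and the pin is in the slot. The arm's shadow disturbs my profile, so I convert these pixels directly and improve the detector.

```bash
cat >> wh.py <<'E'
def wang2(c,cols=None):
    """three-hole template match on the shadow-normalised ring, thin dark frames"""
    g=c["color"].max(2).astype(np.float32)
    rs=np.linspace(.105,.133,15)
    P=np.array([[proj(c,np.array([W[0]+r*np.cos(a+A0),W[1]+r*np.sin(a+A0),.06]))-.5 for a in th] for r in rs],np.float32)
    s=cv2.remap(g,P[...,0].copy(),P[...,1].copy(),cv2.INTER_CUBIC)
    L=np.log(s+5)
    inn=L[3:12].mean(0); out=(L[0]+L[1]+L[13]+L[14])/4
    d=np.clip(out-inn,-.05,.3)                    # hole band darker than both edges
    deg=(np.degrees(th)+180)%360-180; d[np.abs(deg)<25]=0
    k=np.ones(25)/25; d=np.convolve(np.r_[d,d,d],k,"same")[720:1440]
    f=np.sort(d.reshape(3,240),0)[1:].mean(0); i=f.argmax(); a=i*.5
    return (a if a<=60 else a-120), f[i]/(f.std()+1e-6)
E
python3 - <<'E'
from wh import *
import pickle
C=pickle.load(open("C0.pkl","rb"))
for n in C: print("start",n,wang2(C[n]))
t=ctrl.read_state();c=cam("side");print(t["clock"],t["ft_force"],wang2(c))
for p in((405,300),(108,290),(280,138)):
    X=atz(c,[(190+p[0]/5)/512,(130+p[1]/5)/384],.06)[:2]-W; print(np.hypot(*X),np.degrees(np.arctan2(X[1],X[0]))-25.5)
for i in range(4):
    t=ctrl.read_state();c=cam("side");print(t["clock"],t["ft_force"].round(1),wang2(c))
E
```

```text
start side (np.float64(25.5), np.float64(3.869698680769648))
start top (np.float64(31.5), np.float64(3.9941362814194448))
12.95 [-1.32446839  3.81759942  5.98669501] (np.float64(26.0), np.float64(3.9804941545597545))
0.11851362028928784 -93.75167525624555
0.11768577561771497 145.53754711901243
0.1216400785246566 24.227266138353052
13.0 [-1.6  3.3  5.7] (np.float64(26.5), np.float64(3.942790457930904))
13.05 [-1.3  3.1  5.3] (np.float64(27.0), np.float64(3.92291441597189))
13.1 [-1.7  3.5  4.8] (np.float64(27.5), np.float64(3.965313817500431))
13.15 [-2.6  3.1  5.3] (np.float64(27.5), np.float64(3.956601284218591))
```

Emit:
{"name": "drive_tool", "arguments": {"rows": [[[0,0,0.0001,0],[0,0,0.0001,0],[0,0,0.0001,0],[0,0,0.0001,0],[0,0,0.0001,0],[0,0,0.0001,0],[0,0,0.0001,0],[0,0,0.0001,0],[0,0,0.0001,0],[0,0,0.0001,0]]]}}

```text
clock: 14.2
ee_pos: [0.608, 0.1732, 0.1205]
ee_rot: [0.976, 0.218, 0.0, -0.0]
ft_force: [-1.5, 3.5, 5.8]
gripper_width: 0.0196
finger_force: 30.0
```

```bash
cat > wl.py <<'E'
from wh import *
for i in range(3):
    t=ctrl.read_state();c=cam("side");print(round(t["clock"],2),np.array(t["ft_force"]).round(1),t["ee_pos"].round(4),*wang2(c))
E
python3 wl.py
```

```text
14.2 [-1.5  3.5  5.8] [0.608  0.1732 0.1205] 32.0 3.8134660971844907
14.25 [-3.4  3.9  4.9] [0.608  0.1732 0.1205] 32.5 3.824501430647686
14.3 [-2.2  4.3  5. ] [0.608  0.1732 0.1205] 32.5 3.7662626597876487
```

Emit:
{"name": "drive_tool", "arguments": {"rows": [[[0,0,0.0002,0],[0,0,0.0002,0],[0,0,0.0002,0],[0,0,0.0002,0],[0,0,0.0002,0],[0,0,0.0002,0]]]}}

```text
clock: 14.95
ee_pos: [0.6079, 0.173, 0.1205]
ee_rot: [0.976, 0.218, 0.0, -0.0]
ft_force: [-2.0, 3.8, 5.1]
gripper_width: 0.0199
finger_force: 30.0
```

```bash
python3 wl.py
```

```text
14.95 [-2.   3.8  5.1] [0.6079 0.173  0.1205] 41.5 3.708214069622656
15.0 [-2.2  3.9  4.7] [0.6079 0.173  0.1206] 42.0 3.7417062727499917
15.05 [-1.4  3.2  4.5] [0.6079 0.1731 0.1205] 42.0 3.7997369679878235
```

Emit:
{"name": "drive_tool", "arguments": {"rows": [[[0,0,0.0001,0],[0,0,0.0001,0],[0,0,0.0001,0],[0,0,0.0001,0],[0,0,0.0001,0],[0,0,0.0001,0],[0,0,0.0001,0],[0,0,0.0001,0],[0,0,0.0001,0],[0,0,0.0001,0],[0,0,0.0001,0],[0,0,0.0001,0]]]}}

```text
clock: 16.3
ee_pos: [0.6079, 0.173, 0.1206]
ee_rot: [0.976, 0.218, 0.0, -0.0]
ft_force: [-1.2, 2.8, 5.0]
gripper_width: 0.0202
finger_force: 30.0
```

```bash
python3 wl.py
```

```text
16.3 [-1.2  2.8  5. ] [0.6079 0.173  0.1206] 59.5 3.7862401768000997
16.35 [-1.1  4.   4.9] [0.6079 0.173  0.1206] 60.0 3.7044545746565785
16.4 [-2.   4.   4.5] [0.6079 0.173  0.1205] -59.0 3.634134772891498
```

Emit:
{"name": "drive_tool", "arguments": {"rows": [[[0,0,0,0],[0,0,0,0],[0,0,0,0],[0,0,0,0],[0,0,0,0],[0,0,0,0],[0,0,0,0],[0,0,0,0],[0,0,0,0],[0,0,0,0],[0,0,0,0],[0,0,0,0]]]}}

```text
clock: 17.65
ee_pos: [0.6079, 0.173, 0.1205]
ee_rot: [0.976, 0.218, 0.0, -0.0]
ft_force: [-2.0, 3.4, 5.1]
gripper_width: 0.0197
finger_force: 30.0
```

Emit:
{"name": "drive_tool", "arguments": {"rows": [[[0,0,0,0],[0,0,0,0],[0,0,0,0],[0,0,0,0],[0,0,0,0],[0,0,0,0],[0,0,0,0],[0,0,0,0],[0,0,0,0],[0,0,0,0]]]}}

```text
clock: 18.65
ee_pos: [0.6079, 0.173, 0.1206]
ee_rot: [0.976, 0.218, 0.0, -0.0]
ft_force: [-1.9, 3.1, 4.7]
gripper_width: 0.0197
finger_force: 30.0
```

```bash
python3 wl.py
```

```text
18.65 [-1.9  3.1  4.7] [0.6079 0.173  0.1206] -30.5 4.089689942827031
18.7 [-1.5  3.4  5.5] [0.6079 0.173  0.1206] -30.0 4.083348053604847
18.75 [-1.8  3.6  5.1] [0.6079 0.173  0.1205] -29.5 4.100163140396789
```

Emit:
{"name": "drive_tool", "arguments": {"rows": [[[0,0,0,0],[0,0,0,0],[0,0,0,0],[0,0,0,0],[0,0,0,0],[0,0,0,0],[0,0,0,0],[0,0,0,0],[0,0,0,0],[0,0,-0.0001,0],[0,0,-0.0002,0],[0,0,-0.0003,0]]]}}

```text
clock: 20.0
ee_pos: [0.608, 0.173, 0.1205]
ee_rot: [0.976, 0.218, 0.0, -0.0]
ft_force: [-1.6, 4.2, 7.7]
gripper_width: 0.0198
finger_force: 30.0
```

```bash
python3 wl.py
```

```text
20.0 [-1.6  4.2  7.7] [0.608  0.173  0.1205] -17.0 4.143582187368058
20.05 [-1.9  3.3  6.5] [0.608  0.173  0.1205] -17.0 4.151235815472483
20.1 [-1.6  3.5  6.3] [0.608  0.173  0.1205] -17.0 4.156780479498047
```

Emit:
{"name": "drive_tool", "arguments": {"rows": [[[0,0,0.0002,0],[0,0,0.0002,0],[0,0,0.0002,0],[0,0,0.0002,0],[0,0,0.0002,0],[0,0,0.0002,0],[0,0,0.0002,0],[0,0,0.0002,0]]]}}

```text
clock: 20.95
ee_pos: [0.6079, 0.173, 0.1205]
ee_rot: [0.976, 0.218, 0.0, -0.0]
ft_force: [-1.8, 4.1, 5.6]
gripper_width: 0.0196
finger_force: 30.0
```

```bash
python3 wl.py
```

```text
20.95 [-1.8  4.1  5.6] [0.6079 0.173  0.1205] -13.5 4.055688299970702
21.0 [-1.8  4.5  5.2] [0.6079 0.173  0.1205] -13.0 4.060246930676483
21.05 [-1.6  3.4  5.6] [0.6079 0.1731 0.1205] -13.0 4.071764859258868
```

Emit:
{"name": "drive_tool", "arguments": {"rows": [[[0,0,0,0],[0,0,0,0],[0,0,0,0],[0,0,0,0],[0,0,0,0],[0,0,0,0],[0,0,0,0],[0,0,0,0],[0,0,0,0],[0,0,0,0],[0,0,0,0],[0,0,0,0]]]}}

```text
clock: 22.3
ee_pos: [0.6079, 0.173, 0.1205]
ee_rot: [0.976, 0.218, 0.0, -0.0]
ft_force: [-2.5, 3.5, 6.1]
gripper_width: 0.0198
finger_force: 30.0
```

```bash
python3 wl.py
```

```text
22.3 [-2.5  3.5  6.1] [0.6079 0.173  0.1205] -8.0 3.8444609345804133
22.35 [-2.3  4.5  6.8] [0.6079 0.173  0.1206] -8.0 3.8391313037480304
22.4 [-2.2  4.4  5.9] [0.6079 0.173  0.1205] -7.5 3.872191950675459
```

Emit:
{"name": "drive_tool", "arguments": {"rows": [[[0,0,0,0],[0,0,0,0],[0,0,0,0],[0,0,0,0],[0,0,0,0],[0,0,0,0],[0,0,0,0],[0,0,0,0]]]}}

```text
clock: 23.25
ee_pos: [0.6079, 0.173, 0.1205]
ee_rot: [0.976, 0.218, 0.0, -0.0]
ft_force: [-2.3, 3.5, 5.8]
gripper_width: 0.02
finger_force: 30.0
```

Emit:
{"name": "drive_tool", "arguments": {"rows": [[[0,0,0,0],[0,0,0,0],[0,0,0,0]]]}}

```text
clock: 23.55
ee_pos: [0.6079, 0.173, 0.1205]
ee_rot: [0.976, 0.218, 0.0, -0.0]
ft_force: [-1.0, 3.5, 5.4]
gripper_width: 0.0199
finger_force: 30.0
```

```bash
python3 wl.py
```

```text
23.55 [-1.   3.5  5.4] [0.6079 0.173  0.1205] -4.0 3.9823615155462533
23.6 [-1.   3.7  5.2] [0.6079 0.173  0.1205] -3.5 3.984800154024933
23.65 [-2.   3.4  4.9] [0.6079 0.173  0.1205] -3.0 3.995978853148185
```

Emit:
{"name": "drive_tool", "arguments": {"rows": [[[0,0,0,0],[0,0,0,0],[0,0,0,0]]]}}

```text
clock: 24.0
ee_pos: [0.6079, 0.173, 0.1206]
ee_rot: [0.976, 0.218, -0.0, -0.0]
ft_force: [-1.9, 3.2, 4.6]
gripper_width: 0.0198
finger_force: 30.0
```

```bash
python3 wl.py
```

```text
24.0 [-1.9  3.2  4.6] [0.6079 0.173  0.1206] 9.0 3.6895216331389102
24.05 [-1.7  3.4  4.7] [0.608  0.173  0.1207] 10.0 3.788828233544261
24.1 [-1.5  2.1  4.8] [0.608  0.1731 0.1206] 11.5 3.781798804533497
```

Emit:
{"name": "drive_tool", "arguments": {"rows": [[[0,0,-0.0008,0]]]}}

```text
clock: 24.25
ee_pos: [0.6082, 0.1731, 0.1205]
ee_rot: [0.976, 0.218, 0.001, -0.0]
ft_force: [-3.4, 2.4, 12.6]
gripper_width: 0.02
finger_force: 30.0
```

Emit:
{"name": "drive_tool", "arguments": {"rows": [[[0,0,0,0]]]}}

```text
clock: 24.35
ee_pos: [0.6082, 0.1731, 0.1205]
ee_rot: [0.976, 0.218, 0.001, 0.0]
ft_force: [-3.5, 3.3, 10.1]
gripper_width: 0.0197
finger_force: 30.0
```

```bash
python3 wl.py
```

```text
24.35 [-3.5  3.3 10.1] [0.6082 0.1731 0.1205] 12.5 3.794025222305706
24.4 [-2.3  3.9  9.9] [0.6082 0.1731 0.1206] 12.5 3.823576321924387
24.45 [-3.6  2.6 10. ] [0.6082 0.1731 0.1205] 12.5 3.788778642343917
```

Emit:
{"name": "drive_tool", "arguments": {"rows": [[[0,0,0.0011,0],[0,0,0.0011,0],[0,0,0.0011,0],[0,0,0.0011,0],[0,0,0.0011,0],[0,0,0.0011,0],[0,0,0.0011,0],[0,0,0.0011,0],[0,0,0.0011,0],[0,0,0.0011,0],[0,0,0.0008,0],[0,0,0.0008,0]]]}}

```text
clock: 25.7
ee_pos: [0.608, 0.1732, 0.1206]
ee_rot: [0.976, 0.218, 0.0, -0.0]
ft_force: [-1.5, 2.3, 5.0]
gripper_width: 0.0198
finger_force: 30.0
```

```bash
python3 wl.py
```

```text
25.7 [-1.5  2.3  5. ] [0.608  0.1732 0.1206] 58.5 3.76697277885767
25.75 [-1.6  3.3  5.1] [0.608  0.1731 0.1207] 59.0 3.710433516830333
25.8 [-0.5  4.   4.4] [0.608  0.1731 0.1206] -59.0 3.64310705174855
```

Emit:
{"name": "drive_tool", "arguments": {"rows": [[[0,0,0.0003,0],[0,0,0.0003,0],[0,0,0.0003,0],[0,0,0.0003,0],[0,0,0.0003,0],[0,0,0.0003,0],[0,0,0.0003,0],[0,0,0,0],[0,0,0,0]]]}}

```text
clock: 26.75
ee_pos: [0.608, 0.1731, 0.1206]
ee_rot: [0.976, 0.218, 0.0, -0.0]
ft_force: [-1.5, 3.6, 5.2]
gripper_width: 0.0198
finger_force: 30.0
```

```bash
python3 wl.py
```

```text
26.75 [-1.5  3.6  5.2] [0.608  0.1731 0.1206] -28.0 4.1755436045692615
26.8 [-1.8  3.5  4.5] [0.6079 0.1731 0.1206] -27.5 4.225562701524937
26.85 [-2.   3.4  5.7] [0.608  0.1731 0.1206] -26.5 4.203893508656629
```

Emit:
{"name": "drive_tool", "arguments": {"rows": [[[0,0,0,0],[0,0,0,0],[0,0,0,0],[0,0,0,0],[0,0,0,0],[0,0,0,0],[0,0,0,0],[0,0,0,0],[0,0,0,0],[0,0,0,0],[0,0,0,0],[0,0,-0.0001,0]]]}}

```text
clock: 28.1
ee_pos: [0.608, 0.1732, 0.1206]
ee_rot: [0.976, 0.218, 0.0, -0.0]
ft_force: [-1.6, 4.5, 6.5]
gripper_width: 0.02
finger_force: 30.0
```

```bash
python3 wl.py
```

```text
28.1 [-1.6  4.5  6.5] [0.608  0.1732 0.1206] -15.0 4.083111866438672
28.15 [-2.   3.5  5. ] [0.608  0.1732 0.1206] -15.0 4.082025736746575
28.2 [-3.3  3.6  6.2] [0.6079 0.1732 0.1206] -15.0 4.088044350937811
```

Emit:
{"name": "drive_tool", "arguments": {"rows": [[[0,0,0.0001,0],[0,0,0.0001,0],[0,0,0.0001,0],[0,0,0.0001,0],[0,0,0.0001,0],[0,0,0.0001,0],[0,0,0.0001,0],[0,0,0.0001,0]]]}}

```text
clock: 29.05
ee_pos: [0.608, 0.1731, 0.1206]
ee_rot: [0.976, 0.218, 0.0, -0.0]
ft_force: [-0.9, 3.1, 5.9]
gripper_width: 0.0196
finger_force: 30.0
```

```bash
python3 wl.py
```

```text
29.05 [-0.9  3.1  5.9] [0.608  0.1731 0.1206] -8.5 3.8719990546759124
29.1 [-2.6  4.6  5.5] [0.608  0.173  0.1206] -8.5 3.827777812182196
29.15 [-1.6  4.2  4.8] [0.608  0.1731 0.1206] -8.0 3.8130609929503922
```

Emit:
{"name": "drive_tool", "arguments": {"rows": [[[0,0,0,0],[0,0,0,0],[0,0,0,0],[0,0,0,0],[0,0,-0.0013,0]]]}}

```text
clock: 29.7
ee_pos: [0.6084, 0.1731, 0.1204]
ee_rot: [0.976, 0.218, 0.001, 0.0]
ft_force: [-4.9, 2.4, 17.6]
gripper_width: 0.0196
finger_force: 30.0
```

```bash
python3 wl.py
```

```text
29.7 [-4.9  2.4 17.6] [0.6084 0.1731 0.1204] -5.0 3.9221941561897524
29.75 [-3.8  2.8 12.2] [0.6083 0.1731 0.1205] -5.0 3.9196446129944595
29.8 [-3.2  2.4 12.9] [0.6083 0.173  0.1205] -5.0 3.9383587633001516
```

Emit:
{"name": "drive_tool", "arguments": {"rows": [[[0,0,0.0013,0],[0,0,0.0013,0],[0,0,0.0003,0]]]}}

```text
clock: 30.15
ee_pos: [0.6082, 0.173, 0.1203]
ee_rot: [0.976, 0.218, 0.001, -0.0]
ft_force: [-3.1, 3.4, 16.9]
gripper_width: 0.0199
finger_force: 30.0
```

```bash
sed -i 's/range(3)/range(1)/' wl.py; python3 wl.py
```

```text
30.15 [-3.1  3.4 16.9] [0.6082 0.173  0.1203] 7.5 3.742541973160206
```

Emit:
{"name": "drive_tool", "arguments": {"rows": [[[0,0,0.0005,0],[0,0,0.001,0],[0,0,0.0013,0],[0,0,0.0014,0],[0,0,0.0014,0],[0,0,0.0014,0],[0,0,0.0014,0],[0,0,0.0014,0],[0,0,0.0014,0],[0,0,0.00125,0],[0,0,0.00125,0],[0,0,0.00125,0]]]}}

```text
clock: 31.4
ee_pos: [0.6079, 0.173, 0.1207]
ee_rot: [0.976, 0.218, -0.0, -0.0]
ft_force: [-1.5, 1.9, 3.0]
gripper_width: 0.02
finger_force: 30.0
```

```bash
sed -i 's/range(1)/range(3)/' wl.py; python3 wl.py
```

```text
31.4 [-1.5  1.9  3. ] [0.6079 0.173  0.1207] 49.5 3.846360466272833
31.45 [-0.9  3.   2.9] [0.6079 0.173  0.1207] 52.5 3.7451290059632
31.5 [-1.1  2.4  4. ] [0.6079 0.173  0.1207] 54.5 3.7387288563448724
```

Emit:
{"name": "drive_tool", "arguments": {"rows": [[[0,0,-0.0001,0],[0,0,-0.0001,0],[0,0,-0.0001,0],[0,0,-0.0001,0],[0,0,-0.0001,0],[0,0,-0.0001,0],[0,0,-0.0001,0]]]}}

```text
clock: 32.25
ee_pos: [0.6079, 0.173, 0.1207]
ee_rot: [0.976, 0.218, 0.0, -0.0]
ft_force: [-1.9, 3.9, 5.1]
gripper_width: 0.0196
finger_force: 30.0
```

```bash
python3 wl.py
```

```text
32.25 [-1.9  3.9  5.1] [0.6079 0.173  0.1207] -48.0 4.0581897492283305
32.3 [-2.3  3.3  5. ] [0.6079 0.173  0.1207] -47.0 4.070138451991936
32.35 [-2.8  3.8  6.2] [0.6079 0.173  0.1207] -46.5 4.089144017053265
```

Emit:
{"name": "drive_tool", "arguments": {"rows": [[[0,0,0.0001,0],[0,0,0.0001,0],[0,0,0.0001,0],[0,0,0.0001,0],[0,0,0.0001,0],[0,0,0.0001,0],[0,0,0.0001,0]]]}}

```text
clock: 33.1
ee_pos: [0.6079, 0.173, 0.1207]
ee_rot: [0.976, 0.218, -0.0, -0.0]
ft_force: [-2.6, 2.8, 4.3]
gripper_width: 0.0194
finger_force: 30.0
```

```bash
python3 wl.py
```

```text
33.1 [-2.6  2.8  4.3] [0.6079 0.173  0.1207] -33.0 4.0211681440582
33.15 [-1.1  3.1  4.8] [0.6079 0.173  0.1207] -32.0 4.027282122940922
33.2 [-1.7  2.9  4.7] [0.6079 0.173  0.1207] -31.0 4.047392454797815
```

Emit:
{"name": "drive_tool", "arguments": {"rows": [[[0,0,0,0],[0,0,0,0],[0,0,0,0],[0,0,0,0],[0,0,0,0],[0,0,0,0],[0,0,0,0],[0,0,0,0],[0,0,0,0]]]}}

```text
clock: 34.15
ee_pos: [0.6079, 0.173, 0.1207]
ee_rot: [0.976, 0.218, -0.0, 0.0]
ft_force: [-1.1, 3.5, 5.0]
gripper_width: 0.0196
finger_force: 30.0
```

```bash
python3 wl.py
```

```text
34.15 [-1.1  3.5  5. ] [0.6079 0.173  0.1207] -13.0 4.079300994520975
34.2 [-1.6  3.4  4.9] [0.6079 0.1729 0.1206] -12.5 4.077594277520764
34.25 [-2.2  2.5  4.5] [0.6079 0.1729 0.1207] -11.5 3.9961217428000153
```

Emit:
{"name": "drive_tool", "arguments": {"rows": [[[0,0,0,0],[0,0,0,0],[0,0,0,0],[0,0,0,0]]]}}

```text
clock: 34.7
ee_pos: [0.6079, 0.1729, 0.1206]
ee_rot: [0.976, 0.218, -0.0, 0.0]
ft_force: [-1.4, 2.7, 2.2]
gripper_width: 0.0198
finger_force: 30.0
```

```bash
sed -i 's/range(3)/range(1)/' wl.py; python3 wl.py; python3 -c "
from h import *
s=ctrl.read_state();print(s['clock'],s['ft_force'],s['ee_pos'])"
```

```text
34.7 [-1.4  2.7  2.2] [0.6079 0.1729 0.1206] -2.5 3.9935189380340677
34.75 [-0.17310499 -0.66556291 -1.2513489 ] [0.60786441 0.17268497 0.12038562]
```

Emit:
{"name": "drive_tool", "arguments": {"rows": [[[0,0,-0.003,0]]]}}

```text
clock: 34.85
ee_pos: [0.6078, 0.1732, 0.1177]
ee_rot: [0.976, 0.218, -0.0, -0.0]
ft_force: [-1.8, 3.4, 3.8]
gripper_width: 0.0202
finger_force: 30.0
```

Emit:
{"name": "drive_tool", "arguments": {"rows": [[[0,0,-0.001,0],[0,0,-0.002,0],[0,0,-0.002,0]]]}}

```text
clock: 35.15
ee_pos: [0.6076, 0.1731, 0.115]
ee_rot: [0.976, 0.218, -0.0, -0.0]
ft_force: [-0.5, 4.5, -1.4]
gripper_width: 0.0196
finger_force: 30.0
```

Going in freely; pushing on home.

Emit:
{"name": "drive_tool", "arguments": {"rows": [[[0,0,-0.001,0],[0,0,-0.002,0],[0,0,-0.003,0],[0,0,-0.004,0],[0,0,-0.005,0],[0,0,-0.005,0]]]}}

```text
clock: 35.75
ee_pos: [0.6078, 0.1729, 0.1104]
ee_rot: [0.976, 0.218, -0.0, -0.0]
ft_force: [-2.1, 3.3, -0.7]
gripper_width: 0.0199
finger_force: 30.0
```

Emit:
{"name": "drive_tool", "arguments": {"rows": [[[0,0,-0.0005,0],[0,0,-0.001,0],[0,0,-0.0015,0],[0,0,-0.002,0],[0,0,-0.002,0]]]}}

```text
clock: 36.25
ee_pos: [0.608, 0.173, 0.1089]
ee_rot: [0.976, 0.218, 0.0, 0.0]
ft_force: [-2.5, 3.0, 2.3]
gripper_width: 0.0199
finger_force: 30.0
```

Emit:
{"name": "drive_tool", "arguments": {"rows": [[[0,0,-0.0005,0],[0,0,-0.001,0],[0,0,-0.001,0]]]}}

```text
clock: 36.55
ee_pos: [0.608, 0.173, 0.1088]
ee_rot: [0.976, 0.218, 0.0, 0.0]
ft_force: [-6.0, 4.1, 9.7]
gripper_width: 0.0197
finger_force: 30.0
```

```bash
sed -i 's/range(1)/range(2)/' wl.py; python3 wl.py
```

```text
36.55 [-6.   4.1  9.7] [0.608  0.173  0.1088] 2.5 4.041173415855223
36.6 [-5.2  3.5  9.2] [0.608  0.173  0.1088] 2.5 4.010410561051201
```

Emit:
{"name": "drive_tool", "arguments": {"rows": [[[0,0,0.001,0],[0,0,0.001,0]]]}}

```text
clock: 36.85
ee_pos: [0.608, 0.173, 0.1089]
ee_rot: [0.976, 0.218, 0.0, -0.0]
ft_force: [-2.5, 4.4, 4.1]
gripper_width: 0.0194
finger_force: 30.0
```

Emit:
{"name": "drive_tool", "arguments": {"rows": [[[0,0,0,0],[0,0,0,0],[0,0,0,0],[0,0,0,0],[0,0,0,0],[0,0,0,0],[0,0,0,0],[0,0,0,0]]], "gripper": 0.05}}

```text
clock: 37.65
ee_pos: [0.6079, 0.173, 0.1087]
ee_rot: [0.976, 0.218, 0.0, 0.0]
ft_force: [-0.1, 0.3, 0.1]
gripper_width: 0.0498
finger_force: 0.0
```

Emit:
{"name": "drive_tool", "arguments": {"rows": [[[0,0,0.01,0],[0,0,0.03,0],[0,0,0.06,0],[0,0,0.1,0],[0,0,0.13,0],[-0.04,-0.03,0.15,0],[-0.08,-0.07,0.15,0],[-0.12,-0.11,0.15,0],[-0.15,-0.15,0.15,0],[-0.18,-0.19,0.15,0],[-0.2,-0.22,0.15,0],[-0.2,-0.22,0.15,0]]]}}

```text
clock: 38.85
ee_pos: [0.4059, -0.0501, 0.2596]
ee_rot: [0.977, 0.215, 0.0, 0.001]
ft_force: [0.1, -0.4, -0.1]
gripper_width: 0.0501
finger_force: 0.0
```

Run:
```python
from wh import *
C={n:cam(n) for n in("side","top")}
s=ctrl.read_state();print(s["clock"],s["ft_force"])
o=[]
for n,c in C.items():
    u,v=proj(c,np.array([.54,.135,.08])).round().astype(int); print(n,wang2(c))
    o.append(cv2.resize(c["color"][v-50:v+50,u-50:u+50],(400,400),interpolation=cv2.INTER_CUBIC)[...,::-1])
cv2.imwrite("pics/end.png",np.hstack(o))
print(wang2(cam("side")))
r={n:eyes.tip_of(n,"pin_grip") for n in C}
print(tri(C["side"],r["side"][0]["position"],C["top"],r["top"][0]["position"]) if all(r.values()) else r)
```

```text
38.95 [0.42789605 0.24626392 0.02185706]
side (np.float64(3.5), np.float64(3.9242990413873806))
top (np.float64(3.5), np.float64(3.4475271386311883))
(np.float64(3.5), np.float64(3.9169032112332234))
{'side': [], 'top': [{'position': [0.3988, 0.401], 'score': 0.56}]}
```

View pics/end.png

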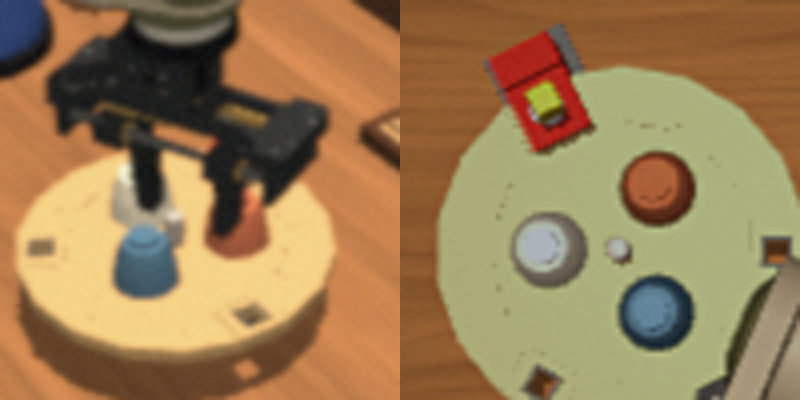

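The final picture shows the yellow handle standing in the bracket slot at top-view crop (547,100), with the collar on the plate. The wheel is standing still with the gripper clear of everything.

```bash
python3 -c "
from plant import ctrl
print(ctrl.hand_in())"
```

```text
the job is handed in; nothing more can be done
None
```

The locking pin is fully home through the slot and a wheel hole, the wheel is stopped, the gripper has let go and is clear, and the job was handed in at about 39 s; my highest pressing reading was about 19 N, and it took three passes because the wheel slipped past the pin twice.

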